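Catch and lower the photometer cover

ROBOT

A 6-joint arm with a two-finger parallel gripper is mounted at the origin on a cart in front of the work surface, level with it; the furniture and walls round the work are solid. World frame = base frame: x ahead of the robot, y to its left, z up, the work surface at z = 0. Lengths are in m, angles in rad, forces in N, time in s.
With the tool pointing down it reaches from about 0.35 to 0.725 m from the base axis. Payload 6 kg.
Tool frame: the origin (TCP) lies at the very end of the fingers, on their centre line; the grasp point (between the pads) lies 19 mm behind it; x points along the fingers, z is the direction in which the jaws open and shut, and the axes are right-handed (so a half turn about x gives the same grasp; the last joint's range is limited). The gripper opens to 85 mm and grips with 20 to 120 N. Pads are 22 mm wide; open, the fingers measure 114 mm over their backs; the gripper's body (76 mm by 85 mm) begins 54 mm behind the grasp point. The pads swing forward as they close: fully open they stand 13 mm farther back than shut.
Start: joints at [-0.798, 0.04, 0.085, 0, -1.615, -0.334], TCP at [0.255, -0.543, 0.231] pointing down, gripper open.
Joint ranges: [-2.56, 2.56], [-1.29, 2.01], [-1.08, 1.49], [-3.29, 1.98], [-2.81, -0.18], [-2.99, 2.99]. Speed limits (rad/s): [2.57, 2.57, 3.01, 3.14, 3.14, 3.14].

INTERFACE

Orientations are given as a rotation vector (axis times angle).
In Python, from station import robot gives the robot as it stands.
- The arm moves only by the tool jog_arm, never from a script. Its argument "commands" is a list of rows, each an object with "dp": the shift along the tool's x, y, z in units of 40 mm (1.0 is 40 mm), a list of three; "delta_rot": the turn, a rotation vector about the tool's x, y, z in units of 5 degrees (1.0 is 5 degrees), a list of three; "grip": the gripper's target within -1 to 1 (fully open at 1, half-way at 0, shut at -1). A call has 1 to 10 rows; each row shifts and turns the commanded pose from where the row before left it, along the tool's axes as they then stand; what a row does not reach is not made up. A row lasts 1/8 s, in which the tool goes at most 62.5 mm and 10.7 degrees, less where a joint would pass 70% of its speed; a pose out of reach is approached as far as the arm can. A call is refused whole if a number of a shift passes 1 or a number of a turn 1, either way. A call with a gripper value outside its range is refused whole. The fingers move at their own pace and stop on an object; "grip_force" is the grip in N (left out, the last holds). Time passes only in rows, so rows that do not move let the fingers close. It gives the time, the measured TCP pose, the force and the opening at its end, in the units of the state.
- robot.sense(): the state, without advancing time (a new reading comes with each control period).
- robot.snapshot(name): name is "side" or "top" or "wrist"; returns the picture (480x640x3 uint8, red, green, blue); there is no depth.
- robot.calibration(name): a dict with "mtx" (3x3 intrinsics, pixels), "D" ([k1, k2, p1, p2, k3] as OpenCV has them; the pictures are not rectified), "rvec" (rotation vector, rad) and "tvec" (3), from world to camera coordinates, as OpenCV has them. Camera axes: x right, y down, z forward; pixel columns grow to the right and rows downward; lengths in m; the calibration is good to about 2 mm. A picture is of the moment at which its call begins: read the wrist's pose just before it. calibration takes no time and is no camera call; for the wrist camera it gives the pose at the moment of the call.
- robot.hand_in(): hands the job in, once; it reports no verdict.
The state is a dict: "time_s": time; "q": joint angles; "dq": joint speeds; "effort": joint torques, N m; "eef_pos": TCP position; "ee_rot": TCP orientation; "contact_force": force on the tool from outside, world axes, zero at the start; "ft_torque": the same for the moment, N m; "grip_width": opening from 0.0 (shut) to 1.0 (fully open).
Only numpy, scipy, OpenCV 4.12 (cv2) and the standard library are available. Lean on these libraries where they do the work, as an engineer would, in place of code of your own. Each camera call takes 0.05 s, during which the arm holds its last target.

TASK

Close the blue cover of the white photometer: from behind, push the standing-open cover forward past its balance point without gripping it, then catch it on the fingers as it falls and lower it gently until it is fully shut, with no slam. Do not pinch the cover, lift or shift the photometer, or disturb the vial, beaker and Petri dish beside it; finish clear of everything.

Things in the scene. Friction and masses are not known exactly. Their poses are not given: they have to be found in the camera images.
- photometer: White box-shaped bench instrument, open cuvette chamber on top, 150 (x) x 120 (y) x 70 mm high, 1.6 kg, loose on rubber feet. Origin: centre of its underside on the worktop; z up. The cover's hinge is on its +y side (about robot's left), the cover's lip overhangs its -y side (right) when shut; small display on its -x side. Turned by 0.05 to -0.5 rad.
- cover (a joint): Angle of the blue cover (rad): 0 shut, 1.57 upright, 1.85 leaning back on its stop, where it starts. Below about 1.55 it falls shut by itself and stays nowhere between. A weak damper slows the fall to about 0.55 x cos(angle) rad/s: some 4 s from 1.45 to 0.6, but it slams at the end. From 0.15 to 0.05 rad it must close slower than 0.33 rad/s (50 mm/s at the lip).
- cover_lip (a point): Middle of the cover's free edge (lip), on the centre line of its rounding (radius 5 mm). The edge is 100 mm long along the photometer's x, 150 mm from the hinge axis. Shut, it lies at (0, -86, 77) mm in the photometer's frame and overhangs the box by 31 mm, free air below it down to the worktop: a finger tilted in from the lip's side can carry it from below.
- cover_hinge (a point): Middle of the hinge axis, which runs level along the photometer's x at (0, 64, 77) mm in its frame. The cover is a rigid plate 10 mm thick, centred on the axis's height when shut, about 0.25 kg, 150 mm wide for 130 mm from the hinge, then a lip 110 mm wide.
- vial: Small clear vial with blue cap, 23 mm across, 48 mm high, standing loose at the photometer's -x side. Origin: centre of its underside. Not to be moved.
- beaker: Glass beaker, 51 mm across, 68 mm high, standing loose at the photometer's +x side. Origin: centre of its underside. Not to be moved.
- petri: Closed Petri dish, 63 mm across, 14 mm high, lying loose near the +x, -y corner of the photometer. Origin: centre of its underside. Not to be moved.

How it is judged:
On the way, in this order (a step that is already met when the one before it is completed fails the run):
1. the cover has been tipped forward past its balance point (below 1.45 rad) (value of joint cover below 1.45 rad).
2. the fingers carry the falling cover, slower than 0.3 rad/s, still 0.12 to 0.7 rad open (contact force between the fingers and cover above 0.2 N and value of joint cover between 0.12 and 0.7 rad and velocity of joint cover above -0.3 rad/s), for 0.15 s.
At the end, for the whole second after the job is handed in: The cover is shut (below 0.03 rad) and at rest; the photometer stands level within 30 mm of where it was; vial, beaker and Petri dish stand within 20 mm of where they were (value of joint cover below 0.03 rad and velocity of joint cover between -0.05 and 0.05 rad/s and distance of photometer from where it was at the start of the episode below 0.03 m and angle between photometer's own z axis and vertical below 0.05 rad and linear speed of photometer below 0.02 m/s and distance of each of vial, beaker, petri from where it was at the start of the episode below 0.02 m and angle between each of vial, beaker, petri's own z axis and vertical below 0.15 rad); the robot touches nothing.
It fails at once if the cover slams: faster than 0.33 rad/s between 0.15 and 0.05 rad from shut (value of joint cover between 0.05 and 0.15 rad and velocity of joint cover below -0.33 rad/s).
It fails at once if the cover is pinched or forced (over 18 N from the fingers) (contact force between the fingers and cover above 18 N).
It fails at once if the photometer is shifted by more than 30 mm, lifted or tipped (distance of photometer from where it was at the start of the episode above 0.03 m or height (world z) of photometer above 0.015 m or angle between photometer's own z axis and vertical above 0.12 rad).
It fails at once if the vial, beaker or Petri dish is moved by more than 20 mm, lifted or tipped (distance of any of vial, beaker, petri from where it was at the start of the episode above 0.02 m or angle between any of vial, beaker, petri's own z axis and vertical above 0.3 rad).
It also fails if it takes over 48 s, if anything falls off the work surface, if the arm or the gripper's body presses on something with over 40 N, if the wrist force passes 120 N, or if a joint passes its speed limit or range.

## Working session

There is one attempt and no reset: what is moved stays moved. The work goes in short steps, Python scripts to look and compute and a tool call to move; the robot and the scene stay as the last step left them, time stands still between calls to the robot, and variables do not carry over. Pictures are saved under pics/ and viewed, and the job is handed in when it is done.

Besides the shell and the picture viewer there is one more tool, called after "Emit:" by a JSON object that holds its "op" and its "data", one argument or row to a line. jog_arm: Moves the arm, as the interface text tells. Its arguments: {"type":"object","properties":{"commands":{"type":"array"},"grip_force":{"type":"number"}},"required":["commands"]}

```bash
ls; mkdir -p pics; python3 - <<'E'
from station import robot
import cv2,json
for n in ("side","top","wrist"):
    im=robot.snapshot(n); cv2.imwrite(f"pics/{n}0.png",im[:,:,::-1])
    c=robot.calibration(n); print(n,c)
print(robot.sense())
E
```

```text
pics
side {'mtx': array([[596.86569756,   0.        , 317.83510186],
       [  0.        , 596.86569756, 233.40614186],
       [  0.        ,   0.        ,   1.        ]]), 'D': array([-0.101399,  0.      ,  0.      ,  0.      ,  0.      ]), 'rvec': array([ 0.22536033, -2.64543926,  1.5502641 ]), 'tvec': array([0.54662508, 0.05130995, 0.92440694])}
top {'mtx': array([[480.22439967,   0.        , 320.86930673],
       [  0.        , 480.22439967, 238.21867471],
       [  0.        ,   0.        ,   1.        ]]), 'D': array([-0.10509391,  0.        ,  0.        ,  0.        ,  0.        ]), 'rvec': array([ 2.23104239, -2.1836388 ,  0.0674283 ]), 'tvec': array([0.11829476, 0.52070161, 0.92609005])}
wrist {'mtx': array([[333.57562931,   0.        , 317.36829656],
       [  0.        , 333.57562931, 235.77508981],
       [  0.        ,   0.        ,   1.        ]]), 'D': array([-0.04111568,  0.        ,  0.        ,  0.        ,  0.        ]), 'rvec': array([-1.58115247, -2.48928161, -0.39669921]), 'tvec': array([ 0.59838601, -0.04045298,  0.37972331])}
{'time_s': 0.15, 'q': array([-7.98277627e-01,  4.07121066e-02,  8.40426684e-02, -2.82822786e-04,
       -1.61546959e+00, -3.33676562e-01]), 'dq': array([ 0.00141335, -0.00270864,  0.00246297,  0.0017201 , -0.00154004,
       -0.00016092]), 'effort': array([-1.77772745e-03, -3.68615770e+01,  3.47690785e+01,  6.93629891e+00,
       -4.46301201e-03, -2.65521305e-05]), 'eef_pos': array([ 0.25486585, -0.54291888,  0.23049843]), 'ee_rot': array([-1.52340013,  0.967999  ,  1.52564263]), 'contact_force': array([ 0.99688585, -0.09678973,  0.30290016]), 'ft_torque': array([ 0.02595153, -0.04953848, -0.03903872]), 'grip_width': 0.9971223824209884}
```

View pics/top0.png

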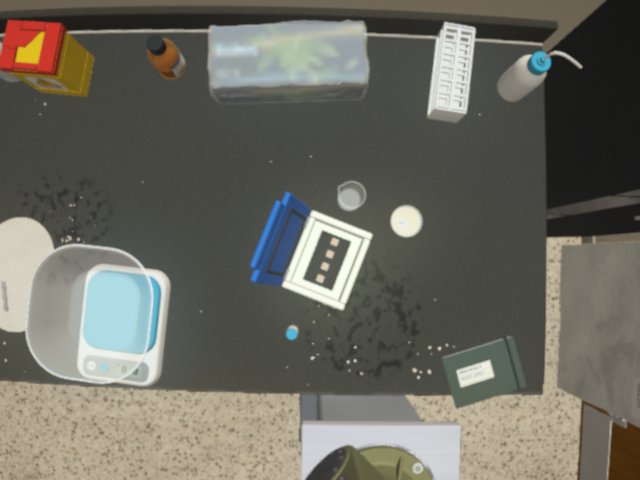

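View pics/side0.png

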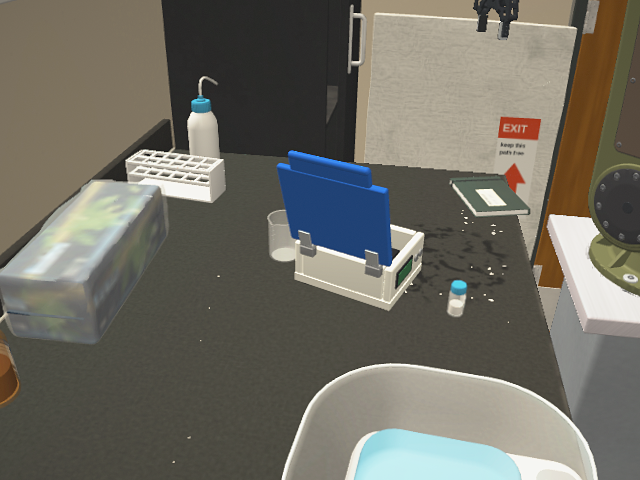

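View pics/wrist0.png

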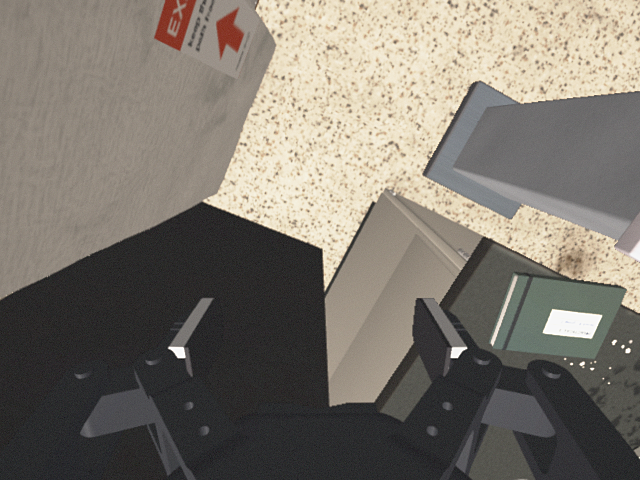

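The top view has world +x up and +y left. The photometer sits at about (330,255) px, the vial at (292,332), the beaker at (351,195) and the Petri dish at (406,221). I'll enlarge the photometer next.

```bash
python3 - <<'E'
import cv2
a=cv2.imread('pics/top0.png')[170:350,240:440]; cv2.imwrite('pics/top0c.png',cv2.resize(a,None,fx=4,fy=3.3333*1.2 if 0 else 3.3333,interpolation=cv2.INTER_CUBIC) if 0 else cv2.resize(a,(660,594),interpolation=cv2.INTER_CUBIC))
a=cv2.imread('pics/side0.png')[140:330,255:480]; cv2.imwrite('pics/side0c.png',cv2.resize(a,(675,570),interpolation=cv2.INTER_CUBIC))
E
```

```text
(no output)
```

View pics/top0c.png

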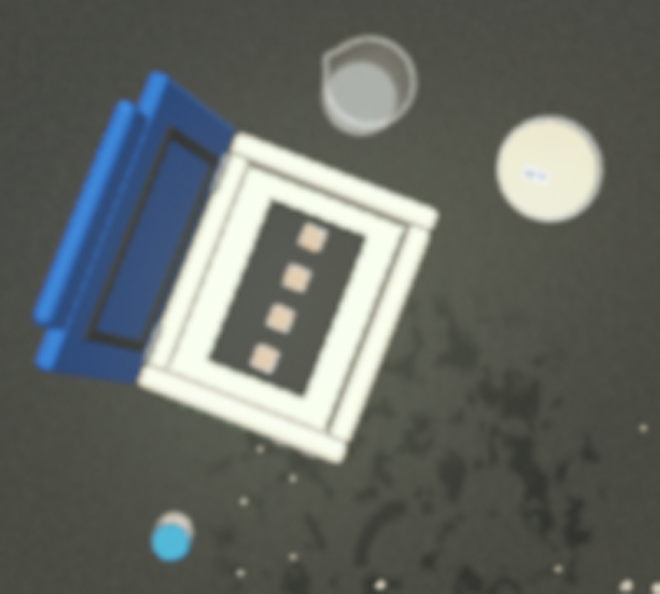

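View pics/side0c.png

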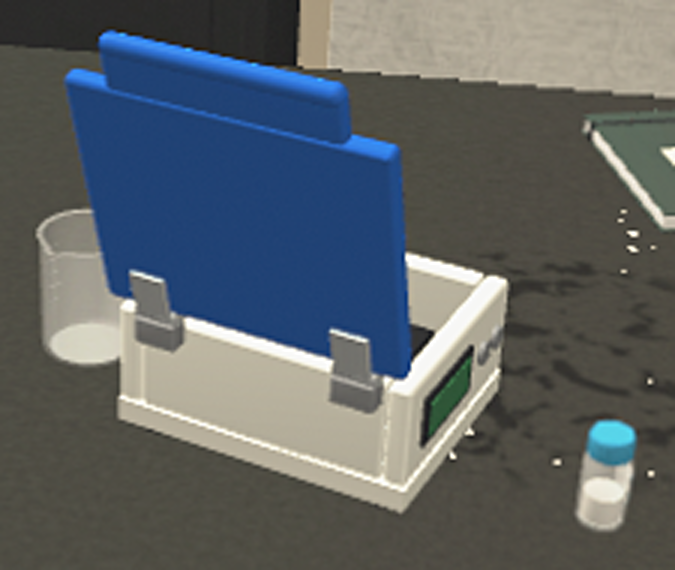

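```bash
cat > h.py <<'E'
import numpy as np,cv2
from scipy.optimize import least_squares
from scipy.spatial.transform import Rotation as R
from station import robot
CAL={n:robot.calibration(n) for n in("side","top")}
def proj(n,P,c=None):
    c=c or CAL[n]; return cv2.projectPoints(np.atleast_2d(np.array(P,float)),c["rvec"],c["tvec"],c["mtx"],c["D"])[0].reshape(-1,2)
def ray(n,uv,z,c=None):
    c=c or CAL[n]; Rm=cv2.Rodrigues(c["rvec"])[0]; C=-Rm.T@c["tvec"]
    d=cv2.undistortPoints(np.array([[uv]],float),c["mtx"],c["D"]).ravel(); d=Rm.T@np.r_[d,1]
    return C+d*(z-C[2])/d[2]
def W(pose,P):
    x,y,a=pose; P=np.atleast_2d(P); ca,sa=np.cos(a),np.sin(a)
    return np.c_[x+ca*P[:,0]-sa*P[:,1], y+sa*P[:,0]+ca*P[:,1], P[:,2]]
E
python3 - <<'E'
from h import *
t=lambda u,v:(u/3.3+240,v/3.3+170)
s=lambda u,v:(u/3+255,v/3+140)
for uv in [(237,135),(438,213),(343,460),(140,380)]:
    print(ray("top",t(*uv),.07))
P=np.array([[.075,.06,.07],[.075,-.06,.07],[-.075,-.06,.07],[-.075,.06,.07]])
Tuv=np.array([t(*p) for p in [(237,135),(438,213),(343,460),(140,380)]])
S=np.array([[-.075,.06,0],[.075,.06,0]]);Suv=np.array([s(405,512),s(118,416)])
f=lambda p:np.r_[(proj("top",W(p,P))-Tuv).ravel(),(proj("side",W(p,S))-Suv).ravel()]
r=least_squares(f,[.55,0,-.3],loss='soft_l1');print(r.x,f(r.x).round(1))
pose=r.x
H=np.array([0,.064,.077])
def cov(d,x,th,o=0): # distance from hinge, angle
    return [x,.064-d*np.cos(th)-o*np.sin(th)*0, .077+d*np.sin(th)]
# lip in side crop ends
print("lip pred side crop",(proj("side",W(pose,[cov(.15,-.05,1.85),cov(.15,.05,1.85)]))-[255,140])*3)
print("lip pred top crop",(proj("top",W(pose,[cov(.15,-.05,1.85),cov(.15,.05,1.85)]))-[240,170])*3.3)
print("vial",ray("top",t(171,542),.048),ray("side",s(602,515),0),"beaker",ray("top",t(360,100),.005),"petri",ray("top",t(550,168),.014))
print("lip shut",W(pose,[0,-.086,.077]),"lip open",W(pose,cov(.15,0,1.85)))
E
```

```text
[0.5650669  0.14806031 0.07      ]
[0.52421663 0.035581   0.07      ]
[0.38668013 0.08571821 0.07      ]
[0.42846859 0.19854249 0.07      ]
[ 0.47450831  0.11619832 -0.34395884] [ 0.4 -0.1  0.6 -0.3  0.4  1.7  0.3  2.4 -1.4  1.7 -0.4  2.7]
lip pred side crop [[336.73883184  89.03717742]
 [110.3947342   38.132423  ]]
lip pred top crop [[ 47.37915514 320.49095493]
 [126.32966919 116.72632772]]
vial [0.33627468 0.18038612 0.048     ] [3.33058958e-01 1.80242402e-01 5.55111512e-17] beaker [0.59432495 0.07528597 0.005     ] petri [ 0.55548232 -0.03780492  0.014     ]
lip shut [[0.44550768 0.03523559 0.077     ]] lip open [[0.51003022 0.21536687 0.22119128]]
```

```bash
cat >> h.py <<'E'
POSE=np.array([.4745,.1162,-.344])
EX=np.array([np.cos(POSE[2]),np.sin(POSE[2]),0]);EY=np.array([-EX[1],EX[0],0])
def L(p): # world->photometer frame
    d=np.array(p)-[POSE[0],POSE[1],0]; return np.array([d@EX,d@EY,d[2]])
def M(p): return W(POSE,p)[0]
def tool(t,s=1): # tilt t below horizontal, heading +y', jaw along s*x'
    x=np.cos(t)*EY-np.sin(t)*np.array([0,0,1]); z=s*EX; return np.c_[x,np.cross(z,x),z]
def st():
    s=robot.sense(); A=R.from_rotvec(s["ee_rot"]); p=s["eef_pos"]
    x=A.as_matrix()
    print("t",round(s["time_s"],2),"p'",(L(p)*1e3).round(1),"q",s["q"].round(3),"F",s["contact_force"].round(1),"g",round(s["grip_width"],2))
    B=np.c_[EX,EY,[0,0,1]].T@x; print("tool x",B[:,0].round(3),"y",B[:,1].round(3),"z",B[:,2].round(3))
    return p,A
def plan(p,A,p2,M2,n):
    """constant-rate move in tool frame: total rot split in n; dp per row in tool axes"""
    A2=R.from_matrix(M2); rv=(A.inv()*A2).as_rotvec()/n
    print("rot units/row",(np.degrees(rv)/5).round(3)); Ai=A; out=[]
    for i in range(n):
        out.append((Ai.inv().apply((p2-p)/n)/.04).round(3)); Ai=Ai*R.from_rotvec(rv)
    print(np.array(out))
E
python3 - <<'E'
from h import *
p,A=st()
for t in (90,45):
  for s in (1,-1):
    print(t,s,np.degrees((A.inv()*R.from_matrix(tool(np.radians(t),s))).as_rotvec()).round(1))
E
```

```text
t 0.15 p' [  15.5 -694.6  230.5] q [-0.798  0.041  0.084 -0.    -1.615 -0.334] F [ 1.  -0.1  0.3] g 1.0
tool x [-0.001  0.001 -1.   ] y [-0.709 -0.705  0.   ] z [-0.705  0.709  0.001]
90 1 [ 1.349e+02  0.000e+00 -1.000e-01]
90 -1 [-45.1   0.1   0. ]
45 1 [126.3 -52.3  21.7]
45 -1 [-42.8 -17.6 -42.6]
```

```bash
python3 - <<'E'
from h import *
p,A=st()
plan(p,A,M([0,-.40,.26]),tool(np.pi/2,-1),10)
E
```

```text
t 0.15 p' [  15.5 -694.6  230.5] q [-0.798  0.041  0.084 -0.    -1.615 -0.334] F [ 1.  -0.1  0.3] g 1.0
tool x [-0.001  0.001 -1.   ] y [-0.709 -0.705  0.   ] z [-0.705  0.709  0.001]
rot units/row [-0.903  0.002  0.   ]
[[-0.073 -0.492  0.55 ]
 [-0.073 -0.534  0.509]
 [-0.073 -0.572  0.466]
 [-0.073 -0.607  0.419]
 [-0.073 -0.638  0.37 ]
 [-0.073 -0.665  0.319]
 [-0.074 -0.688  0.265]
 [-0.074 -0.707  0.21 ]
 [-0.074 -0.721  0.154]
 [-0.074 -0.731  0.097]]
```

Emit:
{"op": "jog_arm", "data": {
  "commands": [
    {"dp":[-0.07,-0.49,0.55],"delta_rot":[-0.9,0,0],"grip":-1},
    {"dp":[-0.07,-0.53,0.51],"delta_rot":[-0.9,0,0],"grip":-1},
    {"dp":[-0.07,-0.57,0.47],"delta_rot":[-0.9,0,0],"grip":-1},
    {"dp":[-0.07,-0.61,0.42],"delta_rot":[-0.9,0,0],"grip":-1},
    {"dp":[-0.07,-0.64,0.37],"delta_rot":[-0.9,0,0],"grip":-1},
    {"dp":[-0.07,-0.66,0.32],"delta_rot":[-0.9,0,0],"grip":-1},
    {"dp":[-0.07,-0.69,0.26],"delta_rot":[-0.9,0,0],"grip":-1},
    {"dp":[-0.07,-0.71,0.21],"delta_rot":[-0.9,0,0],"grip":-1},
    {"dp":[-0.07,-0.72,0.15],"delta_rot":[-0.9,0,0],"grip":-1},
    {"dp":[-0.07,-0.73,0.1],"delta_rot":[-0.9,0,0],"grip":-1}
  ]
}}

```text
time_s: 1.4
eef_pos: [0.3399, -0.2597, 0.2591]
ee_rot: [-2.034, 0.353, 2.035]
contact_force: [0.5, -1.4, -0.3]
grip_width: -0.0
```

```bash
python3 - <<'E'
from h import *
p,A=st()
plan(p,A,M([0,-.15,.20]),tool(np.pi/4,-1),10)
E
```

```text
t 1.4 p' [   0.  -399.2  259.1] q [-0.175 -0.424 -0.264 -0.    -1.731 -0.169] F [ 0.5 -1.4 -0.3] g -0.0
tool x [-0.  0. -1.] y [-0. -1. -0.] z [-1.  0.  0.]
rot units/row [-0.   0.  -0.9]
[[ 0.148 -0.623 -0.   ]
 [ 0.196 -0.61  -0.   ]
 [ 0.244 -0.592 -0.   ]
 [ 0.289 -0.571 -0.   ]
 [ 0.333 -0.547 -0.   ]
 [ 0.375 -0.519 -0.   ]
 [ 0.415 -0.488 -0.   ]
 [ 0.452 -0.454 -0.   ]
 [ 0.486 -0.417 -0.   ]
 [ 0.517 -0.378  0.   ]]
```

Emit:
{"op": "jog_arm", "data": {
  "commands": [
    {"dp":[0.15,-0.62,0],"delta_rot":[0,0,-0.9],"grip":-1},
    {"dp":[0.2,-0.61,0],"delta_rot":[0,0,-0.9],"grip":-1},
    {"dp":[0.24,-0.59,0],"delta_rot":[0,0,-0.9],"grip":-1},
    {"dp":[0.29,-0.57,0],"delta_rot":[0,0,-0.9],"grip":-1},
    {"dp":[0.33,-0.55,0],"delta_rot":[0,0,-0.9],"grip":-1},
    {"dp":[0.38,-0.52,0],"delta_rot":[0,0,-0.9],"grip":-1},
    {"dp":[0.42,-0.49,0],"delta_rot":[0,0,-0.9],"grip":-1},
    {"dp":[0.45,-0.45,0],"delta_rot":[0,0,-0.9],"grip":-1},
    {"dp":[0.49,-0.42,0],"delta_rot":[0,0,-0.9],"grip":-1},
    {"dp":[0.52,-0.38,0],"delta_rot":[0,0,-0.9],"grip":-1}
  ]
}}

```text
time_s: 2.65
eef_pos: [0.4247, -0.0253, 0.1995]
ee_rot: [-1.762, -0.395, 1.523]
contact_force: [0.1, -0.3, -0.0]
grip_width: -0.0
```

```bash
python3 - <<'E'
from h import *
p,A=st()
plan(p,A,M([0,-.083,.056]),tool(np.pi/4,-1),6)
for n in ("side","top"): cv2.imwrite(f"pics/{n}1.png",robot.snapshot(n)[:,:,::-1])
E
```

```text
t 2.65 p' [   0.9 -150.   199.5] q [-0.314 -0.411 -0.298 -0.789 -1.628 -0.103] F [ 0.1 -0.3 -0. ] g -0.0
tool x [ 0.002  0.709 -0.705] y [-0.002 -0.705 -0.709] z [-1.     0.003  0.   ]
rot units/row [-0.004 -0.004  0.005]
[[0.62  0.227 0.004]
 [0.62  0.227 0.004]
 [0.62  0.227 0.004]
 [0.62  0.226 0.004]
 [0.62  0.226 0.004]
 [0.62  0.226 0.004]]
```

View pics/side1.png

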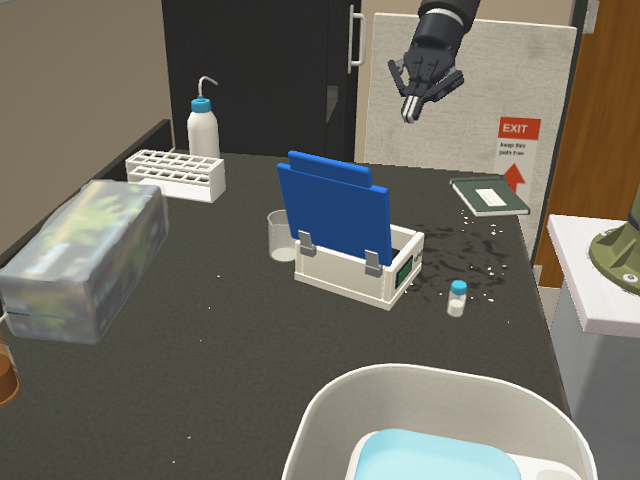

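View pics/top1.png

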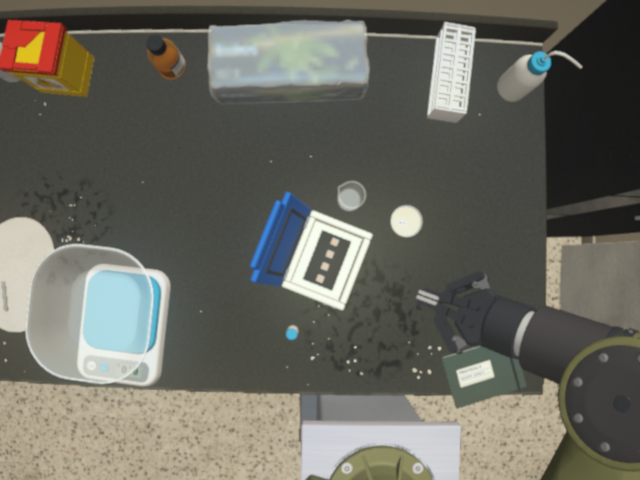

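```bash
python3 - <<'E'
from h import *
p,A=st()
print(proj("top",p),proj("side",p), proj("side",M([0,-.086,.077])))
E
```

```text
t 2.75 p' [ 1.000e-01 -1.500e+02  1.979e+02] q [-0.314 -0.41  -0.3   -0.789 -1.628 -0.104] F [ 0.3 -1.5 -0.5] g -0.0
tool x [-0.001  0.709 -0.706] y [-0.005 -0.706 -0.709] z [-1.     0.003  0.004]
[[420.33004857 295.10380652]] [[406.57338005 120.38177388]] [[384.62095746 207.40377184]]
```

Emit:
{"op": "jog_arm", "data": {
  "commands": [
    {"dp":[0.62,0.23,0],"delta_rot":[0,0,0],"grip":-1},
    {"dp":[0.62,0.23,0],"delta_rot":[0,0,0],"grip":-1},
    {"dp":[0.62,0.23,0],"delta_rot":[0,0,0],"grip":-1},
    {"dp":[0.62,0.23,0],"delta_rot":[0,0,0],"grip":-1},
    {"dp":[0.6,0.22,0],"delta_rot":[0,0,0],"grip":-1},
    {"dp":[0.6,0.22,0],"delta_rot":[0,0,0],"grip":-1},
    {"dp":[0,0,0],"delta_rot":[0,0,0],"grip":-1}
  ]
}}

```text
time_s: 3.62
eef_pos: [0.4458, 0.0358, 0.0559]
ee_rot: [-1.761, -0.392, 1.529]
contact_force: [0.9, -0.3, 0.8]
grip_width: 0.001
```

```bash
python3 - <<'E'
from h import *
st()
for n in ("side","top"): cv2.imwrite(f"pics/{n}2.png",cv2.resize(robot.snapshot(n)[100:340,240:560],(800,600))[:,:,::-1])
p,A=st()
for n in ("side","top"): print(n,(proj(n,p)-[240,100])*2.5)
E
```

```text
t 3.62 p' [  0.1 -85.4  55.9] q [-0.152 -0.335 -0.501 -0.797 -1.319 -0.02 ] F [ 0.9 -0.3  0.8] g 0.0
tool x [-0.001  0.706 -0.709] y [-0.003 -0.709 -0.706] z [-1.     0.001  0.003]
t 3.73 p' [  1.6 -85.6  58.1] q [-0.154 -0.337 -0.499 -0.797 -1.32  -0.02 ] F [-0.4  0.4  0.5] g -0.0
tool x [ 0.002  0.706 -0.708] y [-0.001 -0.708 -0.706] z [-1.     0.002 -0.001]
side [[356.83975516 295.28795148]]
top [[328.76544434 441.20005476]]
```

View pics/side2.png

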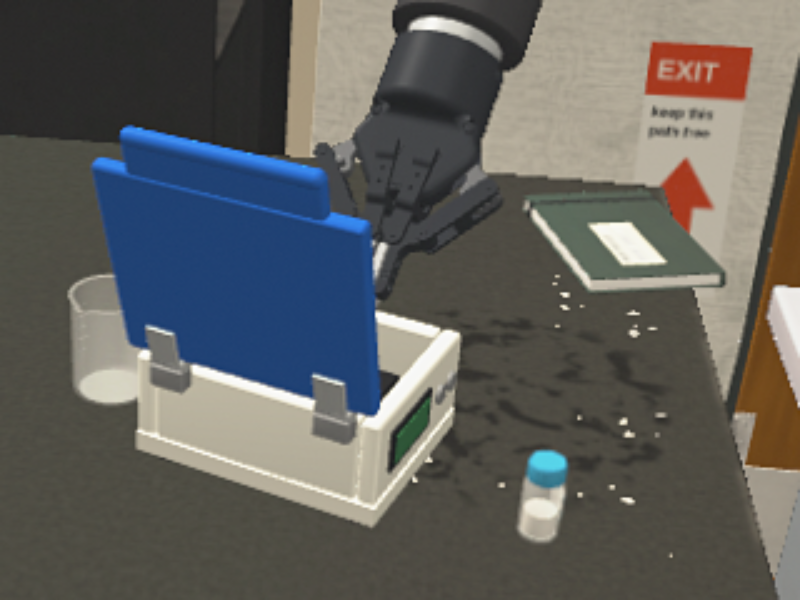

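View pics/top2.png

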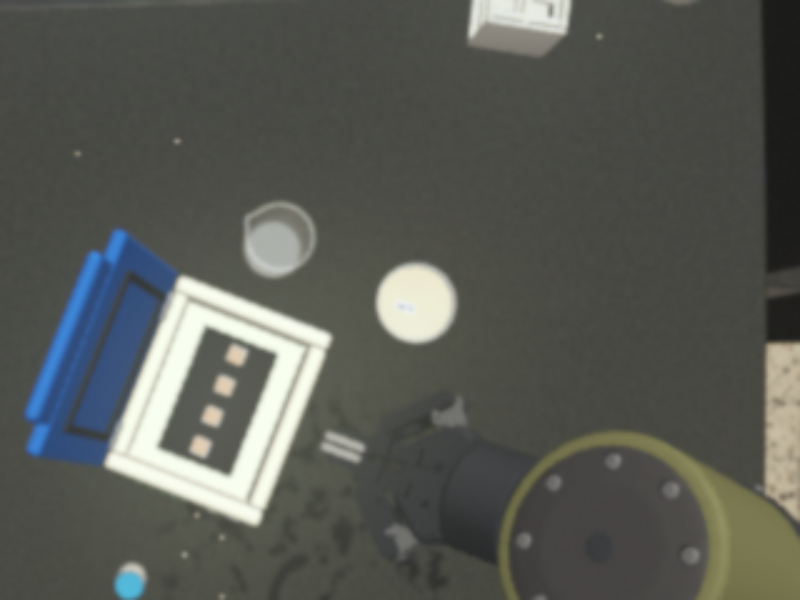

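```bash
python3 - <<'E'
from h import *
p,A=M([0,-.085,.056]),R.from_matrix(tool(np.pi/4,-1))
plan(p,A,M([0,-.04,.31]),tool(np.pi/2,-1),10)
print("petri,beaker,vial",L([.555,-.038,0]),L([.594,.075,0]),L([.334,.18,0]))
E
```

```text
rot units/row [0.  0.  0.9]
[[-0.369 -0.529  0.   ]
 [-0.41  -0.498  0.   ]
 [-0.448 -0.464  0.   ]
 [-0.483 -0.428 -0.   ]
 [-0.515 -0.389  0.   ]
 [-0.544 -0.347  0.   ]
 [-0.569 -0.303  0.   ]
 [-0.591 -0.258 -0.   ]
 [-0.61  -0.21  -0.   ]
 [-0.624 -0.162  0.   ]]
petri,beaker,vial [ 0.12778855 -0.11801685  0.        ] [0.1263938 0.0015158 0.       ] [-0.15378545  0.01267777  0.        ]
```

Emit:
{"op": "jog_arm", "data": {
  "commands": [
    {"dp":[-0.37,-0.53,0],"delta_rot":[0,0,0.9],"grip":-1},
    {"dp":[-0.41,-0.5,0],"delta_rot":[0,0,0.9],"grip":-1},
    {"dp":[-0.45,-0.46,0],"delta_rot":[0,0,0.9],"grip":-1},
    {"dp":[-0.48,-0.43,0],"delta_rot":[0,0,0.9],"grip":-1},
    {"dp":[-0.52,-0.39,0],"delta_rot":[0,0,0.9],"grip":-1},
    {"dp":[-0.54,-0.35,0],"delta_rot":[0,0,0.9],"grip":-1},
    {"dp":[-0.57,-0.3,0],"delta_rot":[0,0,0.9],"grip":-1},
    {"dp":[-0.59,-0.26,0],"delta_rot":[0,0,0.9],"grip":-1},
    {"dp":[-0.61,-0.21,0],"delta_rot":[0,0,0.9],"grip":-1},
    {"dp":[-0.62,-0.16,0],"delta_rot":[0,0,0.9],"grip":-1}
  ]
}}

```text
time_s: 4.97
eef_pos: [0.4623, 0.0774, 0.3143]
ee_rot: [-2.035, 0.359, 2.03]
contact_force: [0.2, 0.2, -0.8]
grip_width: 0.0
```

Emit:
{"op": "jog_arm", "data": {
  "commands": [
    {"dp":[0,-0.8,0],"delta_rot":[0,0,0],"grip":-1},
    {"dp":[0,-0.8,0],"delta_rot":[0,0,0],"grip":-1},
    {"dp":[0,-0.8,0],"delta_rot":[0,0,0],"grip":-1},
    {"dp":[0,-0.8,0],"delta_rot":[0,0,0],"grip":-1},
    {"dp":[0,-0.8,0],"delta_rot":[0,0,0],"grip":-1},
    {"dp":[0,-0.8,0],"delta_rot":[0,0,0],"grip":-1},
    {"dp":[0,0,0],"delta_rot":[0,0,0],"grip":-1}
  ]
}}

```text
time_s: 5.85
eef_pos: [0.5279, 0.2595, 0.3114]
ee_rot: [-2.033, 0.356, 2.033]
contact_force: [0.1, -1.3, -0.5]
grip_width: -0.0
```

```bash
python3 - <<'E'
from h import *
st()
for n in ("side","top"): cv2.imwrite(f"pics/{n}3.png",cv2.resize(robot.snapshot(n)[60:300,200:520],(800,600))[:,:,::-1])
st()
E
```

```text
t 5.85 p' [  1.9 152.9 311.4] q [ 0.798  0.033  0.224  0.    -1.762 -1.144] F [ 0.1 -1.3 -0.5] g -0.0
tool x [ 0. -0. -1.] y [-0.003 -1.     0.   ] z [-1.     0.003 -0.   ]
t 5.95 p' [  2.2 151.5 312.4] q [ 7.960e-01  3.000e-02  2.220e-01  1.000e-03 -1.762e+00 -1.144e+00] F [ 0.4 -0.6  0.3] g -0.0
tool x [ 0.001  0.001 -1.   ] y [-0.003 -1.    -0.001] z [-1.     0.003 -0.001]
```

View pics/side3.png

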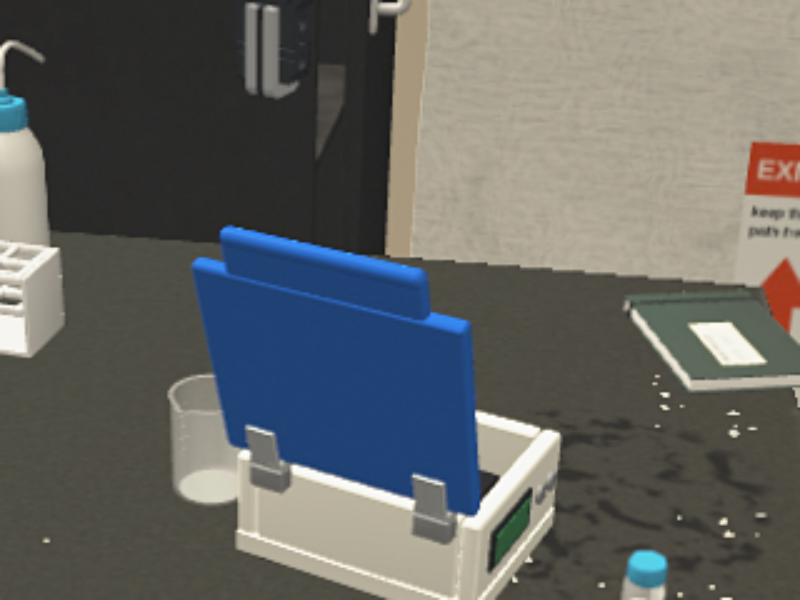

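Emit:
{"op": "jog_arm", "data": {
  "commands": [
    {"dp":[0.75,0,0],"delta_rot":[0,0,0],"grip":-1},
    {"dp":[0.75,0,0],"delta_rot":[0,0,0],"grip":-1},
    {"dp":[0.75,0,0],"delta_rot":[0,0,0],"grip":-1},
    {"dp":[0.75,0,0],"delta_rot":[0,0,0],"grip":-1},
    {"dp":[0,0.3,0],"delta_rot":[0,0,0],"grip":-1},
    {"dp":[0,0.3,0],"delta_rot":[0,0,0],"grip":-1},
    {"dp":[0,0.3,0],"delta_rot":[0,0,0],"grip":-1},
    {"dp":[0,0,0],"delta_rot":[0,0,0],"grip":-1}
  ]
}}

```text
time_s: 6.95
eef_pos: [0.5153, 0.2241, 0.193]
ee_rot: [-2.034, 0.354, 2.03]
contact_force: [0.7, 0.6, -0.7]
grip_width: 0.001
```

```bash
python3 - <<'E'
from h import *
st()
for n in ("side",): cv2.imwrite(f"pics/{n}4.png",cv2.resize(robot.snapshot(n)[60:300,200:520],(800,600))[:,:,::-1])
E
```

```text
t 6.95 p' [  2.  115.4 193. ] q [ 0.768 -0.064 -0.088  0.    -1.544 -1.115] F [ 0.7  0.6 -0.7] g 0.0
tool x [ 0.001  0.002 -1.   ] y [-0.003 -1.    -0.002] z [-1.     0.003 -0.001]
```

View pics/side4.png

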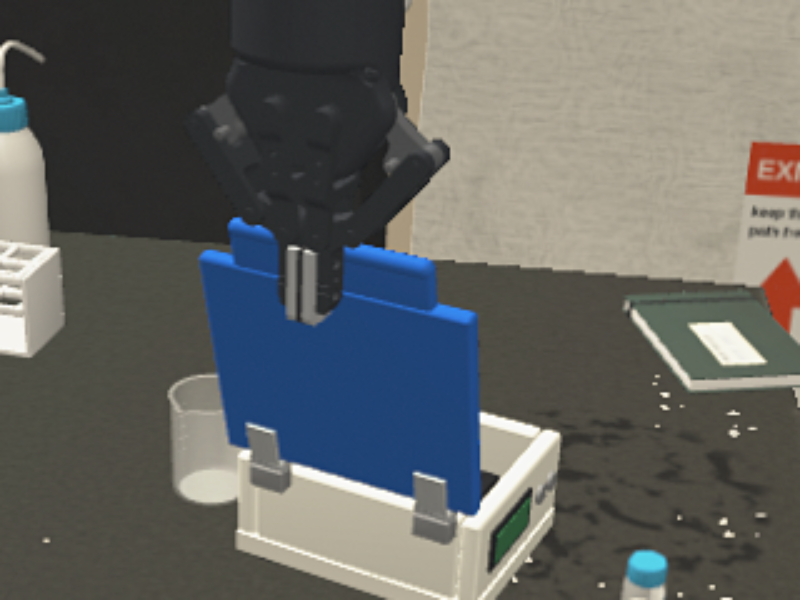

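Emit:
{"op": "jog_arm", "data": {
  "commands": [
    {"dp":[0,0.1,0],"delta_rot":[0,0,0],"grip":-1},
    {"dp":[0,0.1,0],"delta_rot":[0,0,0],"grip":-1},
    {"dp":[0,0.1,0],"delta_rot":[0,0,0],"grip":-1},
    {"dp":[0,0.1,0],"delta_rot":[0,0,0],"grip":-1},
    {"dp":[0,0.1,0],"delta_rot":[0,0,0],"grip":-1}
  ]
}}

```text
time_s: 7.62
eef_pos: [0.5082, 0.2057, 0.1911]
ee_rot: [-2.033, 0.356, 2.033]
contact_force: [1.2, 0.4, 1.1]
grip_width: -0.001
```

```bash
cat >> h.py <<'E'
def lid(th): return np.array([[x,.064-.150*np.cos(th),.077+.150*np.sin(th)] for x in(-.055,.055)])
def lidcrn(th,n="side"): # back-face plate corners at d=.130, x=±.075 and lip ends
    o=.005*np.array([0,np.sin(th),np.cos(th)])
    P=[[x,.064-d*np.cos(th),.077+d*np.sin(th)]+o for x,d in((-.075,.13),(.075,.13))]
    return proj(n,W(POSE,P))
E
python3 - <<'E'
from h import *
p,A=st()
cv2.imwrite("pics/side5.png",cv2.resize(robot.snapshot("side")[60:300,200:520],(800,600))[:,:,::-1])
for th in (1.85,1.8,1.75,1.7,1.6,1.5): print(th,((lidcrn(th)-[200,60])*2.5).round(0).tolist())
E
```

```text
t 7.62 p' [  1.5  95.7 191.1] q [ 0.751 -0.098 -0.124 -0.    -1.546 -1.098] F [1.2 0.4 1.1] g -0.0
tool x [-0. -0. -1.] y [-0.003 -1.     0.   ] z [-1.     0.003  0.   ]
1.85 [[466.0, 327.0], [187.0, 261.0]]
1.8 [[472.0, 318.0], [194.0, 253.0]]
1.75 [[477.0, 310.0], [201.0, 246.0]]
1.7 [[483.0, 303.0], [207.0, 239.0]]
1.6 [[494.0, 290.0], [221.0, 229.0]]
1.5 [[504.0, 280.0], [234.0, 220.0]]
```

View pics/side5.png

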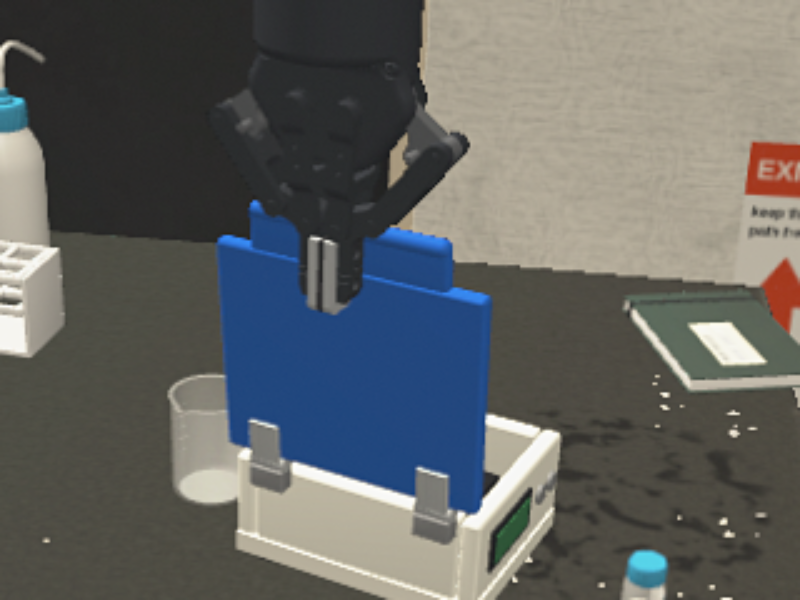

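Emit:
{"op": "jog_arm", "data": {
  "commands": [
    {"dp":[0,0.1,0],"delta_rot":[0,0,0],"grip":-1},
    {"dp":[0,0.1,0],"delta_rot":[0,0,0],"grip":-1},
    {"dp":[0,0.1,0],"delta_rot":[0,0,0],"grip":-1},
    {"dp":[0,0.1,0],"delta_rot":[0,0,0],"grip":-1},
    {"dp":[0,0.1,0],"delta_rot":[0,0,0],"grip":-1},
    {"dp":[0,0.1,0],"delta_rot":[0,0,0],"grip":-1}
  ]
}}

```text
time_s: 8.43
eef_pos: [0.5001, 0.1832, 0.191]
ee_rot: [-2.033, 0.356, 2.033]
contact_force: [0.9, 0.8, 0.0]
grip_width: -0.002
```

```bash
python3 - <<'E'
from h import *
p,A=st()
cv2.imwrite("pics/side6.png",cv2.resize(robot.snapshot("side")[60:300,200:520],(800,600))[:,:,::-1])
for th in (1.6,1.5,1.45,1.4,1.35,1.3): print(th,((lidcrn(th)-[200,60])*2.5).round(0).tolist())
plan(M([.001,.08,.30]),R.from_matrix(tool(np.pi/2,-1)),M([.001,-.16,.25]),tool(np.pi/4,-1),10)
E
```

```text
t 8.43 p' [  1.5  71.7 191. ] q [ 0.729 -0.141 -0.163 -0.    -1.549 -1.076] F [0.9 0.8 0. ] g -0.0
tool x [-0. -0. -1.] y [-0.003 -1.     0.   ] z [-1.     0.003  0.   ]
1.6 [[494.0, 290.0], [221.0, 229.0]]
1.5 [[504.0, 280.0], [234.0, 220.0]]
1.45 [[509.0, 276.0], [240.0, 217.0]]
1.4 [[514.0, 273.0], [246.0, 214.0]]
1.35 [[519.0, 270.0], [253.0, 212.0]]
1.3 [[523.0, 269.0], [259.0, 211.0]]
rot units/row [-0.  -0.  -0.9]
[[ 0.125  0.6   -0.   ]
 [ 0.078  0.608 -0.   ]
 [ 0.03   0.612 -0.   ]
 [-0.019  0.613 -0.   ]
 [-0.067  0.609 -0.   ]
 [-0.114  0.602 -0.   ]
 [-0.161  0.591  0.   ]
 [-0.207  0.577 -0.   ]
 [-0.252  0.559 -0.   ]
 [-0.295  0.537 -0.   ]]
```

View pics/side6.png

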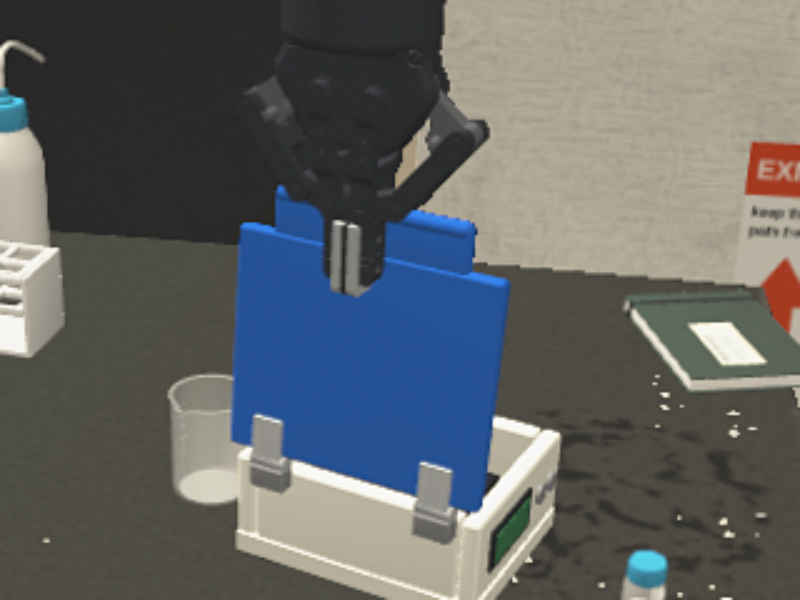

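Emit:
{"op": "jog_arm", "data": {
  "commands": [
    {"dp":[0,0.1,0],"delta_rot":[0,0,0],"grip":-1},
    {"dp":[0,0.1,0],"delta_rot":[0,0,0],"grip":-1},
    {"dp":[0,0.1,0],"delta_rot":[0,0,0],"grip":-1},
    {"dp":[0,0.1,0],"delta_rot":[0,0,0],"grip":-1},
    {"dp":[-0.5,-0.3,0],"delta_rot":[0,0,0],"grip":-1},
    {"dp":[-1.0,0,0],"delta_rot":[0,0,0],"grip":-1},
    {"dp":[-1.0,0,0],"delta_rot":[0,0,0],"grip":-1}
  ]
}}

```text
time_s: 9.35
eef_pos: [0.4987, 0.1793, 0.2922]
ee_rot: [-2.033, 0.357, 2.034]
contact_force: [1.0, 0.5, -0.5]
grip_width: -0.002
```

```bash
python3 - <<'E'
from h import *
p,A=st()
cv2.imwrite("pics/side7.png",cv2.resize(robot.snapshot("side")[60:300,200:520],(800,600))[:,:,::-1])
E
```

```text
t 9.35 p' [  1.5  67.6 292.2] q [ 0.725 -0.13   0.031  0.    -1.733 -1.072] F [ 1.   0.5 -0.5] g -0.0
tool x [-0.    -0.001 -1.   ] y [-0.003 -1.     0.001] z [-1.     0.003  0.   ]
```

View pics/side7.png

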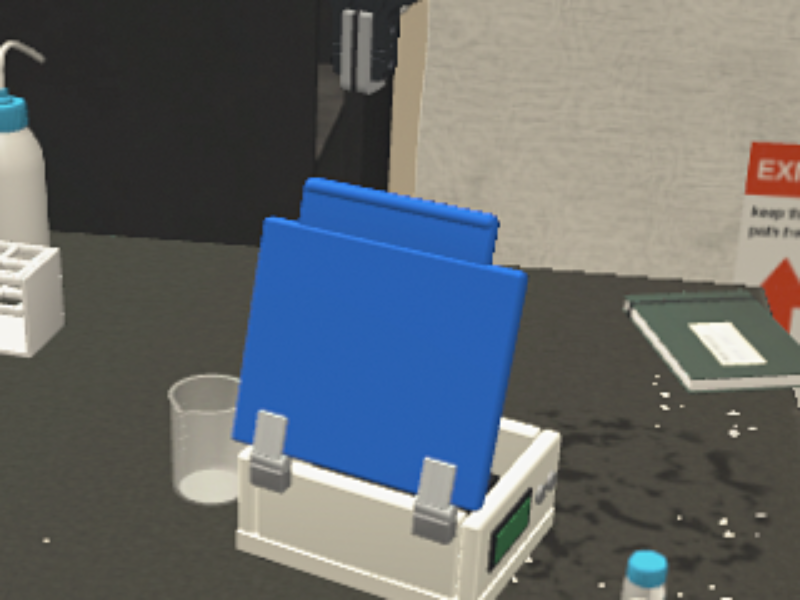

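```bash
python3 - <<'E'
from h import *
plan(M([.0015,.0676,.292]),R.from_matrix(tool(np.pi/2,-1)),M([0,-.125,.20]),tool(np.pi/4,-1),9)
E
```

```text
rot units/row [-0. -0. -1.]
[[ 0.256  0.535  0.004]
 [ 0.208  0.555  0.004]
 [ 0.159  0.571  0.004]
 [ 0.108  0.583  0.004]
 [ 0.057  0.59   0.004]
 [ 0.006  0.593  0.004]
 [-0.046  0.591  0.004]
 [-0.098  0.585  0.004]
 [-0.148  0.574  0.004]]
```

Emit:
{"op": "jog_arm", "data": {
  "commands": [
    {"dp":[0.15,0.54,0],"delta_rot":[0,0,-1],"grip":-1},
    {"dp":[0.12,0.56,0],"delta_rot":[0,0,-1],"grip":-1},
    {"dp":[0.1,0.57,0],"delta_rot":[0,0,-1],"grip":-1},
    {"dp":[0.1,0.58,0],"delta_rot":[0,0,-1],"grip":-1},
    {"dp":[0.06,0.59,0],"delta_rot":[0,0,-1],"grip":-1},
    {"dp":[0,0.6,0],"delta_rot":[0,0,-1],"grip":-1},
    {"dp":[0,0.6,0],"delta_rot":[0,0,-1],"grip":-1},
    {"dp":[-0.05,0.6,0],"delta_rot":[0,0,-1],"grip":-1},
    {"dp":[-0.05,0.6,0],"delta_rot":[0,0,-1],"grip":-1}
  ]
}}

```text
time_s: 10.52
eef_pos: [0.4336, -0.0008, 0.2025]
ee_rot: [-1.764, -0.396, 1.521]
contact_force: [0.2, -0.6, -1.3]
grip_width: -0.002
```

```bash
python3 - <<'E'
from h import *
p,A=st()
cv2.imwrite("pics/side8.png",cv2.resize(robot.snapshot("side")[60:300,200:520],(800,600))[:,:,::-1])
for th in (1.15,1.1,1.05,1,.95,.9,.8): print(th,((lidcrn(th)-[200,60])*2.5).round(0).tolist())
for th in(.5,.55,.6): print(th,(lid(th)[0]*1e3).round())
plan(p,A,M([0,-.06,.125]),tool(np.pi/4,-1),4)
E
```

```text
t 10.53 p' [   0.9 -123.9  202.5] q [-0.247 -0.436 -0.312 -0.783 -1.586 -0.156] F [ 0.2 -0.6 -1.3] g -0.0
tool x [ 0.004  0.709 -0.705] y [-0.    -0.705 -0.709] z [-1.     0.003 -0.002]
1.15 [[536.0, 267.0], [276.0, 211.0]]
1.1 [[539.0, 268.0], [281.0, 212.0]]
1.05 [[543.0, 269.0], [286.0, 214.0]]
1 [[546.0, 271.0], [291.0, 216.0]]
0.95 [[549.0, 274.0], [296.0, 219.0]]
0.9 [[552.0, 277.0], [300.0, 222.0]]
0.8 [[557.0, 285.0], [309.0, 230.0]]
0.5 [-55. -68. 149.]
0.55 [-55. -64. 155.]
0.6 [-55. -60. 162.]
rot units/row [-0.001 -0.011  0.009]
[[0.625 0.062 0.008]
 [0.625 0.061 0.008]
 [0.625 0.061 0.007]
 [0.625 0.06  0.006]]
```

View pics/side8.png

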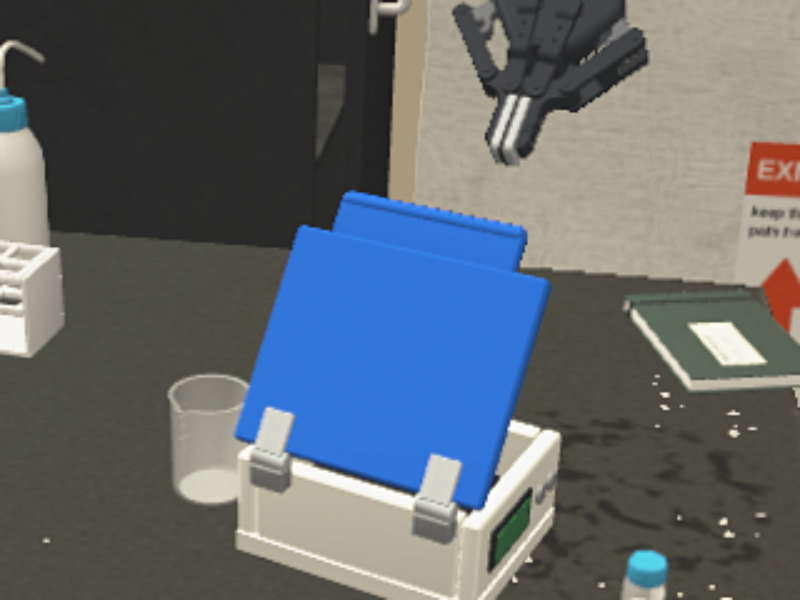

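Emit:
{"op": "jog_arm", "data": {
  "commands": [
    {"dp":[0.62,0.1,0],"delta_rot":[0,0,0],"grip":-1},
    {"dp":[0.62,0.1,0],"delta_rot":[0,0,0],"grip":-1},
    {"dp":[0.62,0.1,0],"delta_rot":[0,0,0],"grip":-1},
    {"dp":[0.62,0.1,0],"delta_rot":[0,0,0],"grip":-1},
    {"dp":[0.05,0.05,0],"delta_rot":[0,0,0],"grip":-1}
  ]
}}

```text
time_s: 11.2
eef_pos: [0.453, 0.0561, 0.1163]
ee_rot: [-1.761, -0.393, 1.528]
contact_force: [-0.8, -0.5, -0.5]
grip_width: 0.0
```

```bash
python3 - <<'E'
from h import *
p,A=st()
cv2.imwrite("pics/side9.png",cv2.resize(robot.snapshot("side")[100:280,280:520],(800,600))[:,:,::-1])
k=800/240
for th in (.8,.7,.6,.5,.4,.3,.2): print(th,((lidcrn(th)-[280,100])*k).round(0).tolist())
E
```

```text
t 11.2 p' [ -0.  -63.8 116.3] q [-0.09  -0.414 -0.452 -0.774 -1.366 -0.157] F [-0.8 -0.5 -0.5] g 0.0
tool x [-0.001  0.707 -0.708] y [-0.003 -0.708 -0.707] z [-1.     0.001  0.003]
0.8 [[476.0, 246.0], [145.0, 173.0]]
0.7 [[482.0, 259.0], [154.0, 186.0]]
0.6 [[486.0, 275.0], [163.0, 201.0]]
0.5 [[490.0, 292.0], [170.0, 219.0]]
0.4 [[492.0, 312.0], [175.0, 238.0]]
0.3 [[493.0, 333.0], [180.0, 258.0]]
0.2 [[493.0, 356.0], [183.0, 280.0]]
```

View pics/side9.png

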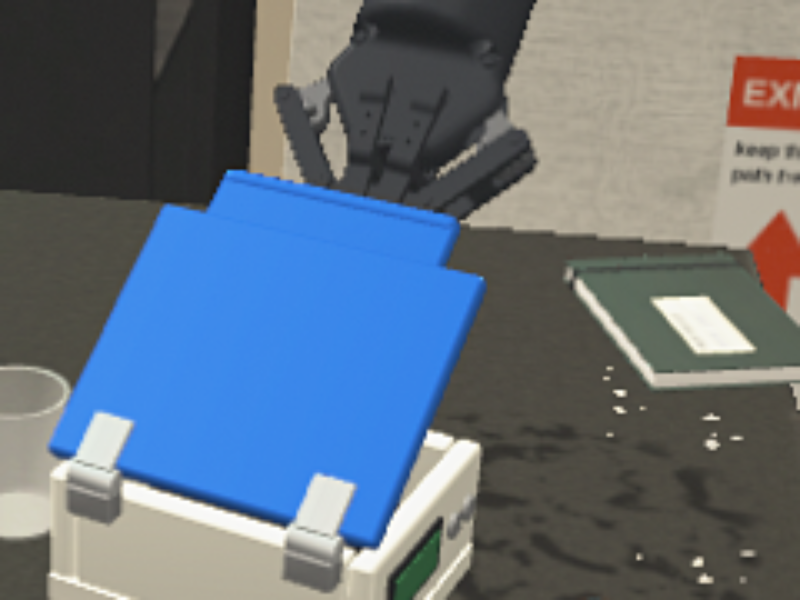

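Emit:
{"op": "jog_arm", "data": {
  "commands": [
    {"dp":[0.03,0.06,0],"delta_rot":[0,0,0],"grip":-1},
    {"dp":[0.03,0.06,0],"delta_rot":[0,0,0],"grip":-1},
    {"dp":[0.03,0.06,0],"delta_rot":[0,0,0],"grip":-1},
    {"dp":[0.03,0.06,0],"delta_rot":[0,0,0],"grip":-1}
  ]
}}

```text
time_s: 11.75
eef_pos: [0.4528, 0.0515, 0.1075]
ee_rot: [-1.764, -0.392, 1.525]
contact_force: [0.1, -1.8, 0.8]
grip_width: 0.003
```

```bash
python3 - <<'E'
from h import *
p,A=st()
cv2.imwrite("pics/side10.png",cv2.resize(robot.snapshot("side")[100:280,280:520],(800,600))[:,:,::-1])
st()
E
```

```text
t 11.75 p' [  1.4 -68.2 107.5] q [-0.103 -0.403 -0.46  -0.777 -1.358 -0.134] F [ 0.1 -1.8  0.8] g 0.0
tool x [ 0.002  0.707 -0.708] y [-0.002 -0.708 -0.707] z [-1.     0.003 -0.   ]
t 11.8 p' [  1.2 -68.3 107.1] q [-0.103 -0.403 -0.46  -0.777 -1.358 -0.134] F [-0.7 -2.3 -0.8] g 0.0
tool x [ 0.002  0.707 -0.708] y [-0.003 -0.708 -0.707] z [-1.     0.003  0.   ]
```

View pics/side10.png

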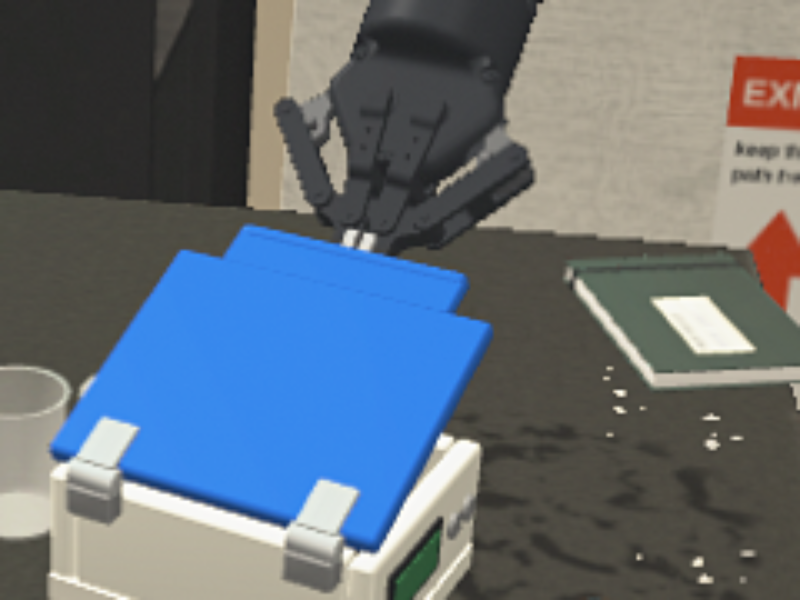

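Emit:
{"op": "jog_arm", "data": {
  "commands": [
    {"dp":[0.02,0.04,0],"delta_rot":[0,0,0],"grip":-1},
    {"dp":[0.02,0.04,0],"delta_rot":[0,0,0],"grip":-1}
  ]
}}

```text
time_s: 12.05
eef_pos: [0.4523, 0.0509, 0.1041]
ee_rot: [-1.763, -0.393, 1.525]
contact_force: [-0.1, -2.0, -1.6]
grip_width: 0.003
```

```bash
python3 - <<'E'
from h import *
p,A=st()
cv2.imwrite("pics/side11.png",cv2.resize(robot.snapshot("side")[100:280,280:520],(800,600))[:,:,::-1])
st()
E
```

```text
t 12.05 p' [  1.2 -69.  104.1] q [-0.105 -0.4   -0.463 -0.779 -1.356 -0.127] F [-0.1 -2.  -1.6] g 0.0
tool x [ 0.002  0.707 -0.707] y [-0.002 -0.707 -0.707] z [-1.     0.003  0.   ]
t 12.1 p' [  1.1 -69.  103.9] q [-0.106 -0.399 -0.464 -0.779 -1.356 -0.127] F [ 0.4 -3.4  0.2] g -0.0
tool x [ 0.002  0.707 -0.707] y [-0.002 -0.707 -0.707] z [-1.     0.003  0.   ]
```

View pics/side11.png

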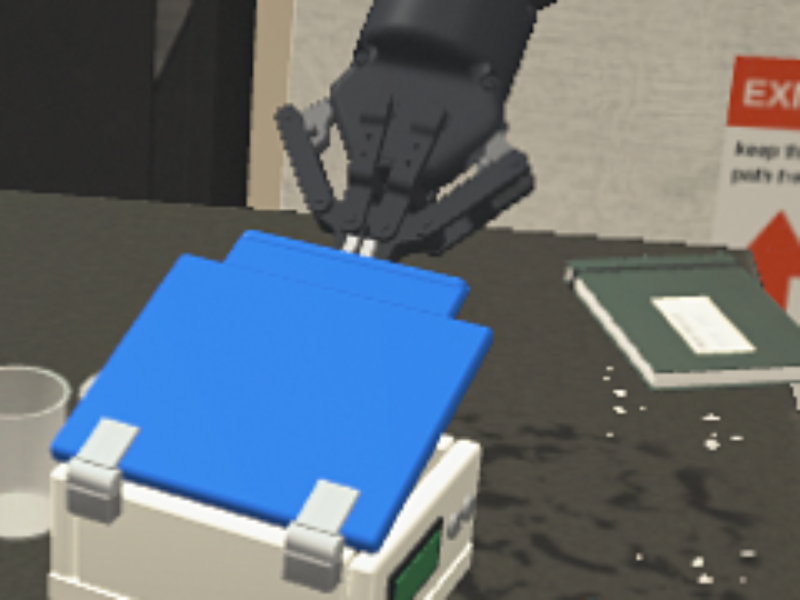

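Emit:
{"op": "jog_arm", "data": {
  "commands": [
    {"dp":[0.035,0.06,0],"delta_rot":[0,0,0],"grip":-1},
    {"dp":[0.035,0.06,0],"delta_rot":[0,0,0],"grip":-1},
    {"dp":[0.035,0.06,0],"delta_rot":[0,0,0],"grip":-1},
    {"dp":[0.035,0.06,0],"delta_rot":[0,0,0],"grip":-1},
    {"dp":[0.035,0.06,0],"delta_rot":[0,0,0],"grip":-1},
    {"dp":[0.03,0.05,0],"delta_rot":[0,0,0],"grip":-1},
    {"dp":[0.03,0.05,0],"delta_rot":[0,0,0],"grip":-1}
  ]
}}

```text
time_s: 12.98
eef_pos: [0.4507, 0.0467, 0.0861]
ee_rot: [-1.763, -0.393, 1.525]
contact_force: [-1.3, -3.0, 0.0]
grip_width: 0.002
```

```bash
python3 - <<'E'
from h import *
p,A=st()
cv2.imwrite("pics/side12.png",cv2.resize(robot.snapshot("side")[100:280,280:520],(800,600))[:,:,::-1])
k=800/240
for th in (.3,.25,.2,.15,.1,.05,0): print(th,((lidcrn(th)-[280,100])*k).round(0).tolist())
E
```

```text
t 12.97 p' [  1.1 -73.5  86.1] q [-0.12  -0.378 -0.48  -0.787 -1.339 -0.089] F [-1.3 -3.   0. ] g 0.0
tool x [ 0.002  0.707 -0.707] y [-0.002 -0.707 -0.707] z [-1.     0.003  0.   ]
0.3 [[493.0, 333.0], [180.0, 258.0]]
0.25 [[493.0, 344.0], [181.0, 269.0]]
0.2 [[493.0, 356.0], [183.0, 280.0]]
0.15 [[492.0, 368.0], [184.0, 292.0]]
0.1 [[491.0, 380.0], [184.0, 304.0]]
0.05 [[490.0, 393.0], [185.0, 316.0]]
0 [[489.0, 405.0], [185.0, 328.0]]
```

View pics/side12.png

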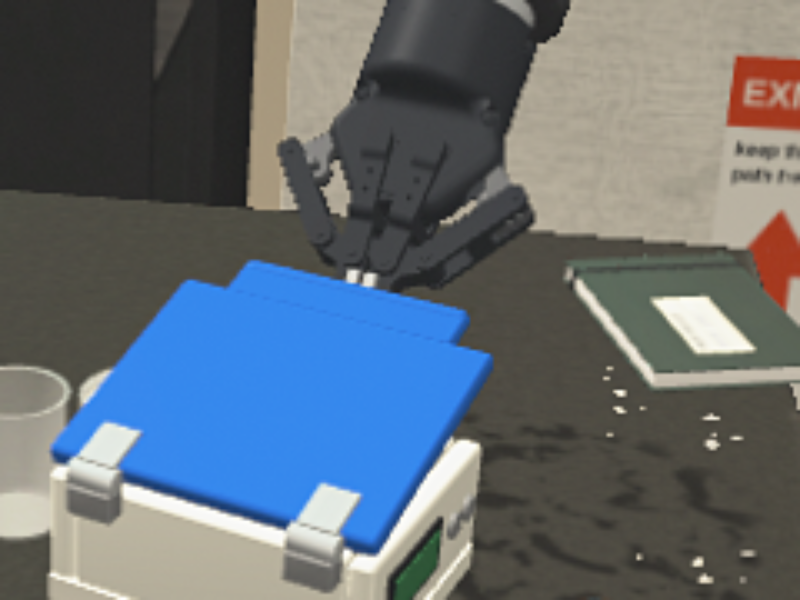

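Emit:
{"op": "jog_arm", "data": {
  "commands": [
    {"dp":[0.025,0.05,0],"delta_rot":[0,0,0],"grip":-1},
    {"dp":[0.025,0.05,0],"delta_rot":[0,0,0],"grip":-1},
    {"dp":[0.025,0.05,0],"delta_rot":[0,0,0],"grip":-1},
    {"dp":[0.025,0.05,0],"delta_rot":[0,0,0],"grip":-1},
    {"dp":[0.025,0.05,0],"delta_rot":[0,0,0],"grip":-1},
    {"dp":[0.025,0.05,0],"delta_rot":[0,0,0],"grip":-1},
    {"dp":[0.025,0.05,0],"delta_rot":[0,0,0],"grip":-1},
    {"dp":[0.025,0.05,0],"delta_rot":[0,0,0],"grip":-1}
  ]
}}

```text
time_s: 14.02
eef_pos: [0.4489, 0.0414, 0.0692]
ee_rot: [-1.763, -0.393, 1.525]
contact_force: [-0.4, -0.1, -1.2]
grip_width: 0.001
```

```bash
python3 - <<'E'
from h import *
p,A=st()
cv2.imwrite("pics/side13.png",cv2.resize(robot.snapshot("side")[100:280,280:520],(800,600))[:,:,::-1])
E
```

```text
t 14.03 p' [  1.1 -79.1  69.2] q [-0.136 -0.355 -0.493 -0.794 -1.325 -0.051] F [-0.4 -0.1 -1.2] g 0.0
tool x [ 0.002  0.707 -0.707] y [-0.002 -0.707 -0.707] z [-1.     0.003  0.   ]
```

View pics/side13.png

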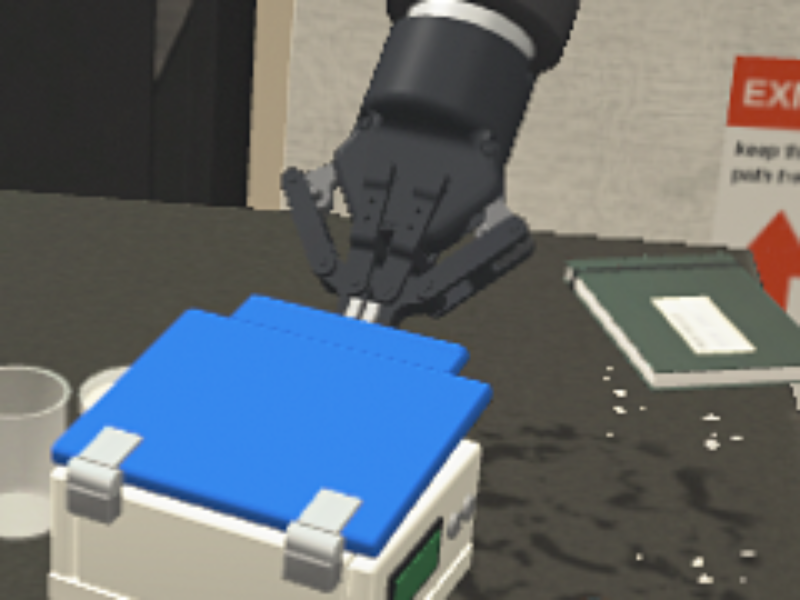

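Emit:
{"op": "jog_arm", "data": {
  "commands": [
    {"dp":[0.015,0.045,0],"delta_rot":[0,0,0],"grip":-1},
    {"dp":[0.015,0.045,0],"delta_rot":[0,0,0],"grip":-1},
    {"dp":[0.015,0.045,0],"delta_rot":[0,0,0],"grip":-1},
    {"dp":[0.015,0.045,0],"delta_rot":[0,0,0],"grip":-1},
    {"dp":[0.015,0.045,0],"delta_rot":[0,0,0],"grip":-1},
    {"dp":[0.015,0.045,0],"delta_rot":[0,0,0],"grip":-1},
    {"dp":[0.015,0.045,0],"delta_rot":[0,0,0],"grip":-1},
    {"dp":[0.015,0.045,0],"delta_rot":[0,0,0],"grip":-1},
    {"dp":[0.015,0.045,0],"delta_rot":[0,0,0],"grip":-1}
  ]
}}

```text
time_s: 15.2
eef_pos: [0.4465, 0.0342, 0.0543]
ee_rot: [-1.763, -0.393, 1.524]
contact_force: [-0.1, 0.3, 0.9]
grip_width: 0.001
```

```bash
python3 - <<'E'
from h import *
p,A=st()
cv2.imwrite("pics/side14.png",cv2.resize(robot.snapshot("side")[100:280,280:520],(800,600))[:,:,::-1])
E
```

```text
t 15.2 p' [  1.3 -86.6  54.3] q [-0.158 -0.331 -0.502 -0.801 -1.317 -0.01 ] F [-0.1  0.3  0.9] g 0.0
tool x [ 0.002  0.707 -0.707] y [-0.002 -0.707 -0.707] z [-1.     0.003 -0.   ]
```

View pics/side14.png

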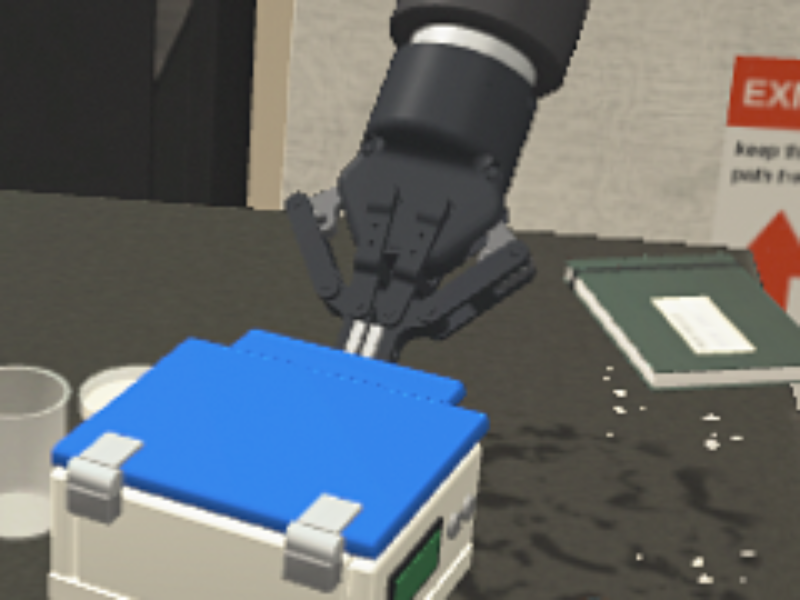

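Emit:
{"op": "jog_arm", "data": {
  "commands": [
    {"dp":[0,0.05,0],"delta_rot":[0,0,0],"grip":-1},
    {"dp":[0,0.05,0],"delta_rot":[0,0,0],"grip":-1},
    {"dp":[-0.05,0.1,0],"delta_rot":[0,0,0],"grip":-1},
    {"dp":[-0.2,0.2,0],"delta_rot":[0,0,0],"grip":-1},
    {"dp":[-0.4,0.4,0],"delta_rot":[0,0,0],"grip":-1},
    {"dp":[-0.6,0.4,0],"delta_rot":[0,0,0],"grip":-1},
    {"dp":[-0.7,0.2,0],"delta_rot":[0,0,0],"grip":-1},
    {"dp":[-0.7,0,0],"delta_rot":[0,0,0],"grip":-1},
    {"dp":[-0.7,0,0],"delta_rot":[0,0,0],"grip":-1},
    {"dp":[0,0,0],"delta_rot":[0,0,0],"grip":-1}
  ]
}}

```text
time_s: 16.5
eef_pos: [0.401, -0.0941, 0.1105]
ee_rot: [-1.766, -0.391, 1.522]
contact_force: [0.5, -0.7, -0.0]
grip_width: -0.001
```

```bash
python3 - <<'E'
from h import *
p,A=st()
a=robot.snapshot("side");b=robot.snapshot("top")
cv2.imwrite("pics/side15.png",cv2.resize(a[100:280,280:520],(800,600))[:,:,::-1])
cv2.imwrite("pics/top15.png",cv2.resize(b[170:350,240:440],(660,594))[:,:,::-1])
st()
E
```

```text
t 16.5 p' [   1.7 -222.7  110.5] q [-0.482 -0.271 -0.355 -0.776 -1.604  0.155] F [ 0.5 -0.7 -0. ] g -0.0
tool x [ 0.005  0.706 -0.708] y [-0.002 -0.708 -0.706] z [-1.     0.005 -0.002]
t 16.6 p' [   0.7 -221.1  108.8] q [-0.48  -0.271 -0.358 -0.778 -1.603  0.155] F [-0.2  0.2 -0. ] g 0.0
tool x [ 0.002  0.708 -0.707] y [-0.003 -0.707 -0.708] z [-1.     0.004  0.   ]
```

View pics/side15.png

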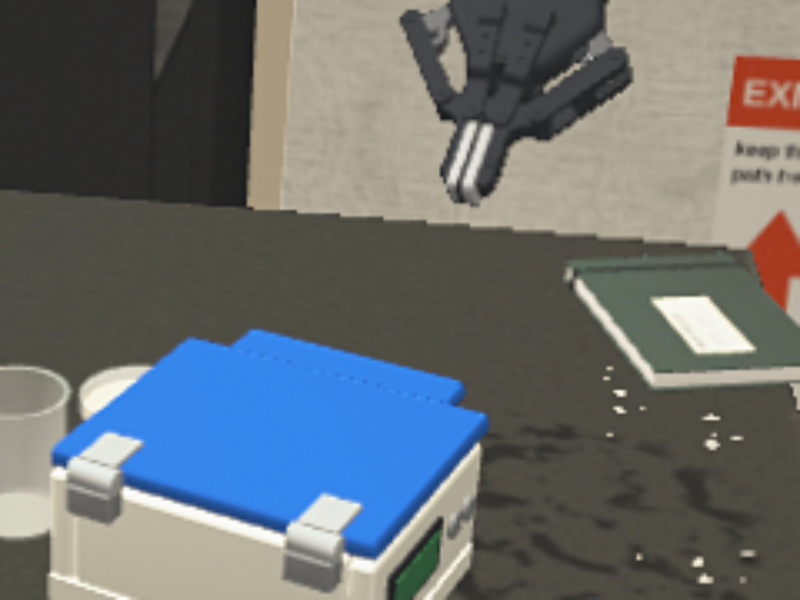

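View pics/top15.png

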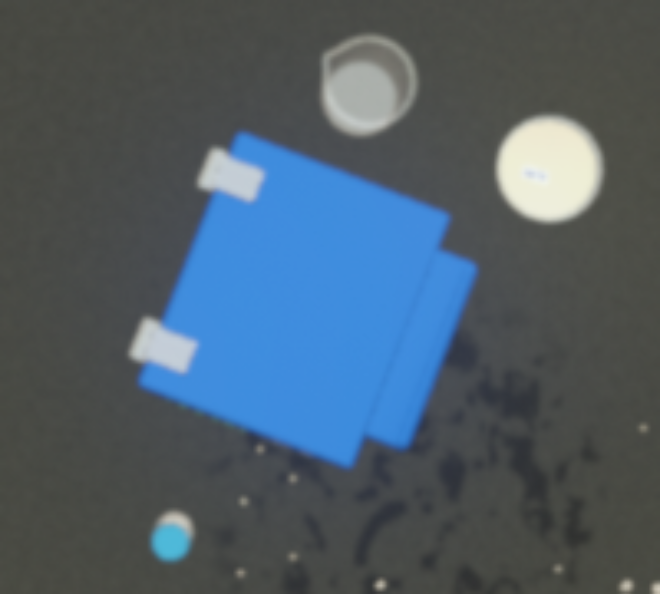

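The cover is shut and did not move once the finger was withdrawn. The vial, beaker and Petri dish are at the same pixels as at the start, and the arm is clear. I'm handing in.

```bash
python3 -c "
from station import robot
print(robot.hand_in()); s=robot.sense(); print(s['time_s'],s['contact_force'])"
```

```text
the job is handed in; nothing more can be done
None
the job is handed in; nothing more can be done
```

The photometer's cover is shut and the job is handed in, at about 16.6 s of the 48 s allowed; the hand-in gave no verdict.

**What I did:** I located the photometer from the two fixed cameras. With the gripper shut, I pushed the cover from behind to about 1.3 rad and moved the hand over the top to the lip's side. I caught the falling lip on fingers tilted 45° at about 0.35–0.4 rad, then lowered it at about 0.1–0.16 rad/s until shut, and withdrew down and outward.

**Last checks:**
- **Cover:** the pictures just after closing and after withdrawing show it shut and in the same place.
- **Vial, beaker and Petri dish:** they are at the same pixels as at the start.
- **Photometer:** it shows no visible shift.
- **Forces:** readings stayed within about 3.5 N, with sensor noise around 1–2 N. The tool was in free air at the end, about 0.22 m from the photometer's centre on the lip side.

**What disagreed or was not measured:**
- **Cover angle and speed:** I estimated these from side-camera pictures, with angles good to about 0.03 rad. The shut cover's corner appears about 7 enlarged pixels (2 camera pixels) below where my model puts 0 rad, which matches the 2–3 px error of the pose fit.
- **Finger thickness:** the push from behind made contact 5–9 mm earlier than I had assumed, and the catch came slightly later than assumed. Neither caused trouble.

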